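Close up the loaded microscope slide case

TASK

The slide case is loaded and ready to be closed up. Lift its lid out of the upright rack, lay it flat on the bench with the handle up and let go, then take it again by the handle, seat it fully home on the case, let go, and swing both strap clamps down flat onto the lid. Leave the bottle, the dish and the lens where they stand.

Things in the scene. Friction and masses are not known exactly. Their poses are not given: they have to be found in the camera images.
- case: Grey open slide case, fixed to the bench, 100 (x) x 150 (y) x 50 mm high, walls 5 mm, opening 90 x 140 mm; glass slides stand in it up to 32 mm. Origin: centre of its underside; y along its long side. Beyond each short end a steel clamp post, centred 87 mm from the case's centre along y, 42 mm wide in x, 14 mm in y, 66 mm high.
- lid: Grey lid, 0.16 kg, symmetric: plate 100 (x) x 150 (y) x 8 mm; under it a plug 86 x 136 x 6 mm that drops into the case with 2 mm play each side; on it a bar handle 14 (x) x 84 (y) x 26 mm. Origin: centre of the plug's underside; z points to the handle (plug 0-6 mm, plate 6-14, bar 14-40). Starts on edge in the rack, z level, -x edge up, 108 mm high. Seated: origin 44 mm above the case's origin.
- lid_handle (a point): Middle of the top face of the lid's bar handle, 40 mm along the lid's z from its origin. In the rack the handle is on the rack's +x side. The lid fits the case either way round (half turn).
- rack: Aluminium rack that holds the lid upright, fixed to the bench: base 70 (x) x 170 (y) x 8 mm, two upright walls along y, 28 mm high above the base and 6 mm thick, with an 18 mm wide slot between them. Origin: centre of its underside, on the slot's centre plane.
- clamp_left_hinge (a point): Hinge axis centre of the strap clamp at the case's +y end, 87 mm along y and 62.5 mm above the case's origin; the axis runs along the case's x.
- clamp_right_hinge (a point): The same at the case's -y end.
- clamp_left_tip (a point): Free end of the +y clamp's strap, at mid-thickness and mid-width. The strap is steel, 42 mm long from the hinge axis, 26 mm wide, 8 mm thick, and swings in the case's y-z plane.
- clamp_right_tip (a point): The same for the -y clamp.
- clamp_left (a joint): Angle of the +y clamp, rad: 0 = strap level over the lid's edge, pointing to the case's middle (0.5 mm above the plate of a seated lid); 1.57 = upright; 1.9 = leaning outward, fully open. A stiff hinge, it stays where it is left; about 3 N at its tip moves it.
- clamp_right (a joint): Angle of the -y clamp, the same.
- oil_bottle: Bystander: small amber bottle with black cap, 36 mm diameter, 75 mm high. Origin: centre of its underside.
- petri_dish: Bystander: clear round closed dish, 90 mm diameter, 16 mm high. Origin: centre of its underside.
- objective: Bystander: steel microscope lens standing upright, 34 mm diameter, 46 mm high, tapering to its top. Origin: centre of its underside.

How it is judged:
On the way, in this order (a step that is already met when the one before it is completed fails the run):
1. the lid lies flat on the bench, handle up, let go (nothing of the robot touching it) and still (height (world z) of lid below 0.006 m and angle between lid's own z axis and vertical below 0.06 rad and height (world z) of lid_handle above 0.03 m and contact force between each of the arm, the fingers and lid below 0.2 N and linear speed of lid below 0.03 m/s), for 0.2 s.
2. the lid sits fully home on the case, handle up, let go (z of lid in the frame of case between 0.041 and 0.0465 m and x of lid in the frame of case between -0.005 and 0.005 m and y of lid in the frame of case between -0.005 and 0.005 m and angle between the z axis of lid and the z axis of case, either way round below 0.03 rad and z of lid_handle in the frame of case above 0.07 m and contact force between the fingers and lid below 0.2 N), for 0.2 s.
At the end, for the whole second after the job is handed in: The lid is seated and at rest on the case, handle up: its origin within 5 mm of the case's centre in x and y, 41 to 46.5 mm above the case's origin, level with the case within 0.03 rad; both clamps are down, below 0.08 rad (z of lid in the frame of case between 0.041 and 0.0465 m and x of lid in the frame of case between -0.005 and 0.005 m and y of lid in the frame of case between -0.005 and 0.005 m and angle between the z axis of lid and the z axis of case, either way round below 0.03 rad and z of lid_handle in the frame of case above 0.07 m and value of joint each of clamp_left, clamp_right below 0.08 rad and linear speed of lid below 0.01 m/s); the robot touches nothing.
It fails at once if the oil bottle is pushed more than 25 mm from where it stood (distance of oil_bottle from where it was at the start of the episode above 0.025 m).
It fails at once if the petri dish is pushed more than 25 mm from where it stood (distance of petri_dish from where it was at the start of the episode above 0.025 m).
It fails at once if the objective is pushed more than 25 mm from where it stood (distance of objective from where it was at the start of the episode above 0.025 m).
It also fails if it takes over 72 s, if anything falls off the work surface, if the arm or the gripper's body presses on something with over 40 N, if the wrist force passes 120 N, or if a joint passes its speed limit or range.

ROBOT

A 6-joint arm with a two-finger parallel gripper is mounted at the origin on the work surface. World frame = base frame: x ahead of the robot, y to its left, z up, the work surface at z = 0. Lengths are in m, angles in rad, forces in N, time in s.
With the tool pointing down it reaches from about 0.275 to 0.775 m from the base axis. Payload 14.6 kg.
Tool frame: the origin (TCP) lies at the very end of the fingers, on their centre line; the grasp point (between the pads) lies 19 mm behind it; z points along the fingers, y is the direction in which the jaws open and shut (so a half turn about z gives the same grasp; the last joint's range is limited). The gripper opens to 85 mm and grips with 20 to 120 N. Pads are 22 mm wide; open, the fingers measure 114 mm over their backs; the gripper's body (76 mm by 85 mm) begins 54 mm behind the grasp point. The pads swing forward as they close: fully open they stand 13 mm farther back than shut.
Start: joints at [-1.459, 0.263, -0.048, 1.259, 0, 1.415], TCP at [0.138, -0.506, 0.231] pointing down, gripper open.
Joint ranges: [-2.65, 2.65], [-0.89, 1.7], [-1.18, 1.37], [-2.13, 2.11], [-1.35, 1.29], [-3.14, 3.14]. Speed limits (rad/s): [1.89, 1.89, 2.57, 2.79, 3.14, 3.14].

INTERFACE

Orientations are given as [roll, pitch, yaw] about the fixed x, y, z axes, in that order (R = Rz(yaw) Ry(pitch) Rx(roll)).
In Python, from workcell import arm gives the robot as it stands.
- The arm moves only by the tool apply_moves, never from a script. Its argument "deltas" is one flat list of numbers, 4 for each row, row after row: the shift along the tool's x, y, z in m, then the turn about the tool's z in rad. In form: [tx, ty, tz, roll, tx, ty, tz, roll, ...]. A call has 1 to 8 rows; each row is the pose to reach, as a shift and turn from the pose commanded when the call began, along the tool's axes at that moment; what a row does not reach only later rows make up. A row lasts 1/8 s, in which the tool goes at most 62.5 mm and 10.7 degrees, less where a joint would pass 70% of its speed; a pose out of reach is approached as far as the arm can. A call with a gripper value outside its range is refused whole. "fingers" is the closure in counts, from 0 (fully open) to 255 (shut), set as the call begins (left out, the last holds). The fingers move at their own pace and stop on an object; "force" is the grip in N (left out, the last holds). Time passes only in rows, so rows that repeat a pose let the fingers close. It gives the time, the measured TCP pose, the force and the opening at its end, in the units of the state.
- arm.observe(): the state, without advancing time (a new reading comes with each control period).
- arm.grab_frame(name): name is "side" or "top" or "wrist"; returns the picture (420x560x3 uint8, red, green, blue); there is no depth.
- arm.camera_info(name): a dict with "fx", "fy", "cx", "cy" (pixels), "extrinsics" (4x4, takes a point from world to camera coordinates); the wrist camera has in their place "hand_eye" (4x4, takes a point from camera to tool coordinates, whose origin is the TCP and whose axes are the flange's). Camera axes: x right, y down, z forward; pixel columns grow to the right and rows downward; lengths in m; the calibration is good to about 2 mm. A picture is of the moment at which its call begins: read the wrist's pose just before it. camera_info takes no time and is no camera call.
- arm.job_done(): hands the job in, once; it reports no verdict.
The state is a dict: "time": time; "joints": joint angles; "dq": joint speeds; "joint_efforts": joint torques, N m; "position": TCP position; "tcp_rot": TCP orientation; "ft_force": force on the tool from outside, world axes, zero at the start; "torque": the same for the moment, N m; "opening": finger opening in m.
Only numpy, scipy, OpenCV 4.12 (cv2) and the standard library are available. Lean on these libraries where they do the work, as an engineer would, in place of code of your own. Each camera call takes 0.05 s, during which the arm holds its last target. There are 200 camera calls.

## Working session

There is one attempt and no reset: what is moved stays moved. The work goes in short steps, Python scripts to look and compute and a tool call to move; the robot and the scene stay as the last step left them, time stands still between calls to the robot, and variables do not carry over. Pictures are saved under pics/ and viewed, about 8 in all and at most 12, crops included, and the job is handed in when it is done.

Besides the shell and the picture viewer there is one more tool, called after "Request:" by a JSON object that holds its "name" and its "arguments". apply_moves: Moves the arm, as the interface text tells. Its arguments: {"type":"object","properties":{"deltas":{"type":"array","items":{"type":"number"}},"fingers":{"type":"number"},"force":{"type":"number"}},"required":["deltas"]}

```bash
ls; mkdir -p pics; python3 - <<'E'
from workcell import arm
import cv2,numpy as np
np.set_printoptions(precision=4,suppress=True)
print(arm.observe())
for n in("side","top","wrist"):
    print(n,arm.camera_info(n))
for n in("side","top"):
    cv2.imwrite(f"pics/{n}0.png",cv2.cvtColor(arm.grab_frame(n),cv2.COLOR_RGB2BGR))
E
```

```text
pics
{'time': 0.0, 'joints': array([-1.4593,  0.2636, -0.0489,  1.2594,  0.    ,  1.4155]), 'dq': array([-0.0003, -0.    , -0.0014, -0.0015, -0.0004,  0.001 ]), 'joint_efforts': array([  0.0053, -63.7628,  38.4568,   0.0137,   0.    ,   0.    ]), 'position': array([ 0.1384, -0.5061,  0.2308]), 'tcp_rot': array([-3.1405, -0.0002,  0.2668]), 'ft_force': array([-0.0698, -0.7956,  0.0465]), 'torque': array([-0.0452,  0.0105, -0.0314]), 'opening': 0.08530288676069342}
side {'fx': 452.8841048316596, 'fy': 452.8841048316596, 'cx': 274.3709858223065, 'cy': 214.4042704209935, 'extrinsics': array([[-0.7757, -0.631 ,  0.012 ,  0.4762],
       [-0.4916,  0.5922, -0.6384,  0.3655],
       [ 0.3957, -0.5011, -0.7696,  0.6912],
       [ 0.    ,  0.    ,  0.    ,  1.    ]])}
top {'fx': 428.7411344753588, 'fy': 428.7411344753588, 'cx': 284.4148371386106, 'cy': 207.39728790522267, 'extrinsics': array([[-0.0003, -0.9998, -0.018 ,  0.0085],
       [-0.9958,  0.0019, -0.0912,  0.6524],
       [ 0.0912,  0.0179, -0.9957,  0.9951],
       [ 0.    ,  0.    ,  0.    ,  1.    ]])}
wrist {'fx': 290.5132169406626, 'fy': 290.5132169406626, 'cx': 274.21404849230186, 'cy': 210.92458708592522, 'hand_eye': array([[ 0.0007, -0.9463, -0.3232,  0.0844],
       [ 1.    ,  0.0003,  0.0011,  0.0003],
       [-0.001 , -0.3232,  0.9463, -0.1427],
       [ 0.    ,  0.    ,  0.    ,  1.    ]])}
```

View pics/top0.png

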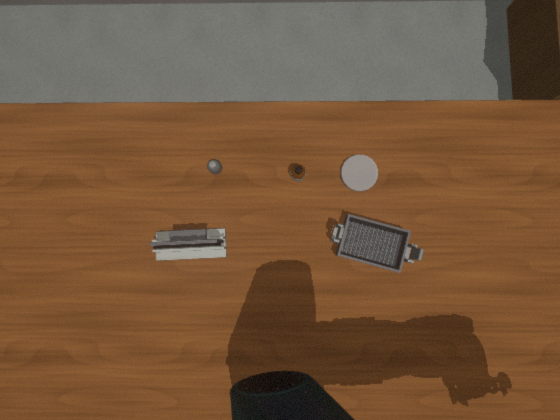

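View pics/side0.png

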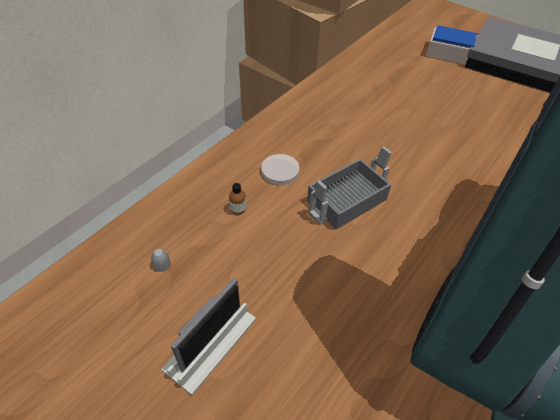

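The top view shows the rack with the lid at about (190,243), the case centred near (374,243) and turned about 13°, the dish at (360,172), the bottle at (298,171) and the lens at (214,166). The side view agrees. I'll enlarge crops of the rack and case next.

```bash
python3 - <<'E'
import cv2,numpy as np
a=cv2.imread("pics/top0.png")
c1=cv2.resize(a[215:275,140:240],None,fx=8,fy=8,interpolation=cv2.INTER_CUBIC)[:, :800]
c2=cv2.resize(a[205:280,325:430],None,fx=7.6,fy=7.6,interpolation=cv2.INTER_CUBIC)[:, :800]
cv2.imwrite("pics/c1.png",c1); cv2.imwrite("pics/c2.png",c2); print(c1.shape,c2.shape)
E
```

```text
(480, 800, 3) (570, 798, 3)
```

View pics/c1.png

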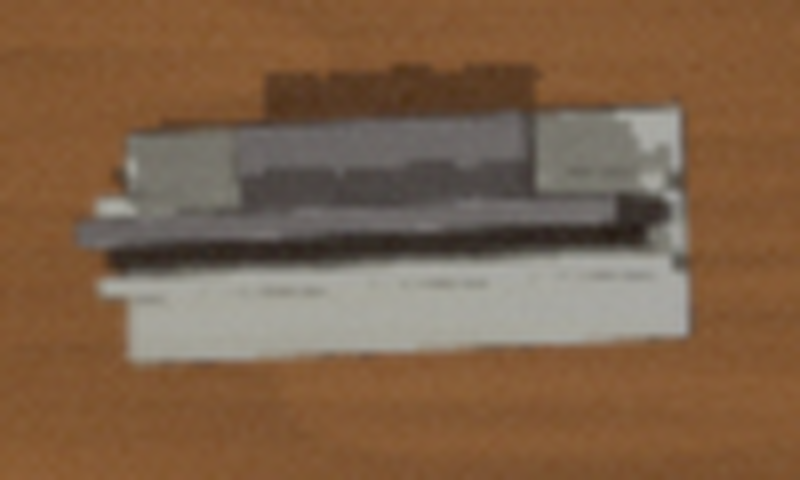

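View pics/c2.png

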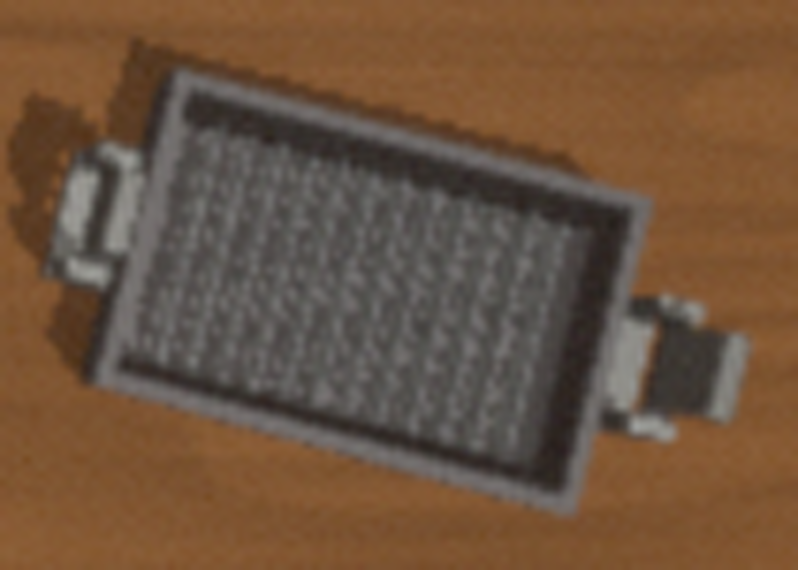

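Pixels read from the crops:
- **c1:** the lid's top edge runs from (78,233) to (668,210). The rack base corners are (128,135), (682,107), (690,336) and (130,362).
- **c2:** the rim's outer corners are (178,72), (650,200), (575,512) and (95,382). Both straps stand open.

```bash
cat > h.py <<'E'
import numpy as np,cv2
from scipy.spatial.transform import Rotation as R
np.set_printoptions(precision=4,suppress=True)
from workcell import arm
def cam(n,st=None):
    i=arm.camera_info(n)
    if n=="wrist":
        T=np.eye(4);T[:3,:3]=R.from_euler("xyz",st["tcp_rot"]).as_matrix();T[:3,3]=st["position"]
        return i,T@i["hand_eye"]
    return i,np.linalg.inv(i["extrinsics"])
def pix2w(px,z,n,st=None):
    "pixels -> world points at height z"
    i,C=cam(n,st); px=np.atleast_2d(px).astype(float)
    d=np.c_[(px[:,0]-i["cx"])/i["fx"],(px[:,1]-i["cy"])/i["fy"],np.ones(len(px))]@C[:3,:3].T
    o=C[:3,3]; return o+d*((z-o[2])/d[:,2])[:,None]
def proj(P,n,st=None):
    i,C=cam(n,st); p=(np.atleast_2d(P)-C[:3,3])@C[:3,:3]
    return np.c_[p[:,0]/p[:,2]*i["fx"]+i["cx"],p[:,1]/p[:,2]*i["fy"]+i["cy"]]
def delta(xyz,yaw):
    "move from the present pose, tool axes + turn about tool z"
    s=arm.observe(); r=s["tcp_rot"]
    d=R.from_euler("xyz",r).inv().apply(np.array(xyz)-s["position"])
    t=-(yaw-r[2]); t=(t+np.pi)%(2*np.pi)-np.pi
    return np.r_[d,t]
def snap(n,f):
    s=arm.observe(); a=arm.grab_frame(n); cv2.imwrite(f"pics/{f}.png",cv2.cvtColor(a,cv2.COLOR_RGB2BGR)); return s
E
python3 - <<'E'
from h import *
up=lambda p,f,o:(np.array(p)+.5)/f-.5+np.array(o)
e=pix2w(up([(78,233),(668,210)],8,(140,215)),.108,"top")
b=pix2w(up([(128,135),(682,107),(690,336),(130,362)],8,(140,215)),.008,"top")
c=pix2w(up([(178,72),(650,200),(575,512),(95,382)],7.6,(325,205)),.05,"top")
print("edge",e,np.linalg.norm(e[0]-e[1]),e.mean(0),np.degrees(np.arctan2(*(e[0]-e[1])[:2])))
for q in(b,c):
    print(q,"mean",q.mean(0),"sides",[np.linalg.norm(q[i]-q[i-1]) for i in range(4)])
    v=(q[0]+q[3]-q[1]-q[2]); print("long axis angle (from +y toward -x), rad",np.arctan2(-v[0],v[1]))
m=b.mean(0); th=np.arctan2(-(b[0]+b[3]-b[1]-b[2])[0],(b[0]+b[3]-b[1]-b[2])[1])
E
```

```text
edge [[0.5656 0.3041 0.108 ]
 [0.5718 0.1412 0.108 ]] 0.16297477412857886 [0.5687 0.2227 0.108 ] -2.1906329447957984
[[0.5961 0.323  0.008 ]
 [0.6045 0.1535 0.008 ]
 [0.5351 0.1502 0.008 ]
 [0.5273 0.3205 0.008 ]] mean [0.5657 0.2368 0.008 ] sides [np.float64(0.0688779232531814), np.float64(0.16971504383225722), np.float64(0.06941490557113161), np.float64(0.1704926139889811)]
long axis angle (from +y toward -x), rad 0.047724741546133834
[[ 0.6347 -0.141   0.05  ]
 [ 0.5953 -0.2842  0.05  ]
 [ 0.501  -0.2591  0.05  ]
 [ 0.5401 -0.1145  0.05  ]] mean [ 0.5678 -0.1997  0.05  ] sides [np.float64(0.09829498574606631), np.float64(0.1484949847331488), np.float64(0.09763812214649245), np.float64(0.1497644737447766)]
long axis angle (from +y toward -x), rad -0.266434795252249
```

```bash
python3 -c "
from h import *
print(delta([.566,.23,.2],1.619),delta([.566,.23,.076],1.619))"
```

```text
[ 0.6066 -0.5974  0.0315 -1.3523] [ 0.6065 -0.5973  0.1555 -1.3523]
```

Request:
{"name": "apply_moves", "arguments": {"deltas": [0.607,-0.597,0.03,-1.352,0.607,-0.597,0.03,-1.352,0.607,-0.597,0.03,-1.352,0.607,-0.597,0.03,-1.352,0.607,-0.597,0.03,-1.352,0.607,-0.597,0.03,-1.352,0.607,-0.597,0.03,-1.352,0.607,-0.597,0.03,-1.352], "fingers": 0, "force": 40}}

```text
time: 1.1
position: [0.3897, -0.0736, 0.2137]
tcp_rot: [3.141, 0.0, 1.622]
ft_force: [1.5, -1.3, 0.4]
opening: 0.0851
```

```bash
python3 -c "
from h import *
print(delta([.566,.23,.2],1.619),arm.observe())"
```

```text
[0.2941 0.1916 0.0137 0.0032] {'time': 1.1, 'joints': array([-0.3928,  0.05  , -0.3627,  1.1576, -0.0001,  1.1266]), 'dq': array([ 1.3136,  0.2439,  0.2106, -0.0407,  0.0038,  1.0226]), 'joint_efforts': array([-15.3702, -49.6633,  34.13  ,   1.2298,   0.0935,  -3.2661]), 'position': array([ 0.3897, -0.0736,  0.2137]), 'tcp_rot': array([3.1412, 0.0003, 1.6222]), 'ft_force': array([ 1.5086, -1.2876,  0.4422]), 'torque': array([-0.0315, -0.024 ,  0.0002]), 'opening': 0.08513372869091887}
```

Request:
{"name": "apply_moves", "arguments": {"deltas": [0.28,0.18,0.013,0.003,0.28,0.18,0.013,0.003,0.28,0.18,0.013,0.003,0.28,0.18,0.013,0.003,0.28,0.18,0.013,0.003,0.28,0.18,0.013,0.003,0.28,0.18,0.013,0.003,0.28,0.18,0.013,0.003]}}

```text
time: 2.1
position: [0.5551, 0.2121, 0.2006]
tcp_rot: [-3.141, 0.0, 1.616]
ft_force: [0.8, -1.5, -0.6]
opening: 0.0857
```

```bash
python3 -c "
from h import *
s=snap('wrist','w1')
print(delta([.566,.23,.076],1.619),s['position'],s['tcp_rot'],s['ft_force'])
L=lambda x,y,z:np.array([.5655,.2295,0])+[x*np.cos(.048)-y*np.sin(.048),x*np.sin(.048)+y*np.cos(.048),z]
print(proj([L(7,75e-3,.108),L(-.001,.075,.108),L(-.001,-.075,.108),L(.033,.042,.065),L(.033,-.042,.065)],'wrist',s)[1:])"
```

```text
[ 0.0176  0.0117  0.1248 -0.004 ] [0.5551 0.2121 0.2006] [-3.141   0.0003  1.6155] [ 0.8491 -1.5164 -0.6158]
[[285.8672  99.3189]
 [284.1798 273.1143]
 [320.2007 138.8687]
 [316.2145 222.8183]]
```

View pics/w1.png

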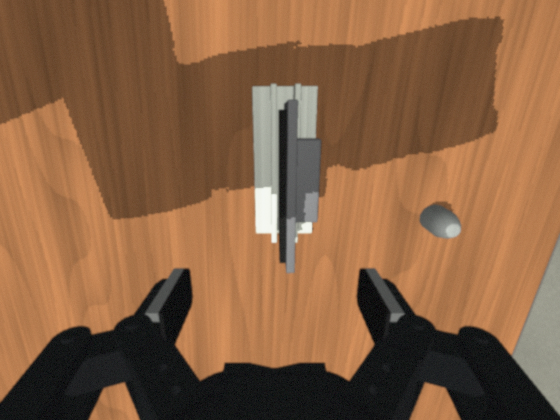

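The wrist view shows the lid's top edge along column 291, rows 100–271, and the handle out to (319,139)–(317,222). Both match the prediction within a pixel or two, so I'm descending to grip.

Request:
{"name": "apply_moves", "arguments": {"deltas": [0.0175,0.0115,0.04,-0.004,0.0175,0.0115,0.09,-0.004,0.0175,0.0115,0.125,-0.004,0.0175,0.0115,0.125,-0.004,0.0175,0.0115,0.125,-0.004]}}

```text
time: 2.78
position: [0.5669, 0.2304, 0.0775]
tcp_rot: [3.14, -0.0, 1.619]
ft_force: [-0.8, -0.4, 0.3]
opening: 0.0852
```

Request:
{"name": "apply_moves", "arguments": {"deltas": [0,0,0,0,0,0,0,0,0,0,0,0,0,0,0,0,0,0,0,0,0,0,0,0], "fingers": 255, "force": 40}}

```text
time: 3.52
position: [0.5663, 0.2308, 0.076]
tcp_rot: [3.141, -0.0, 1.62]
ft_force: [-0.9, 0.1, 5.6]
opening: 0.0133
```

Request:
{"name": "apply_moves", "arguments": {"deltas": [0,0,-0.03,0,0,0,-0.06,0,0,0,-0.08,0,0,0,-0.08,0]}}

```text
time: 4.03
position: [0.5668, 0.2309, 0.1565]
tcp_rot: [3.14, -0.0, 1.62]
ft_force: [0.5, -0.2, -1.6]
opening: 0.0135
```

Request:
{"name": "apply_moves", "arguments": {"deltas": [-0.045,-0.019,0,0.012,-0.09,-0.038,0,0.025,-0.135,-0.057,0,0.037,-0.178,-0.075,0,0.049,-0.178,-0.075,0.03,0.049,-0.178,-0.075,0.06,0.049,-0.178,-0.075,0.075,0.049,-0.178,-0.075,0.075,0.049]}}

```text
time: 5.03
position: [0.4987, 0.0494, 0.079]
tcp_rot: [-3.138, -0.0, 1.571]
ft_force: [0.8, 0.2, -1.2]
opening: 0.0138
```

```bash
python3 -c "
from h import *
s=snap('side','s1')
a=cv2.imread('pics/s1.png'); p=proj(s['position'],'side')[0].astype(int); print(p)
c=a[max(p[1]-100,0):p[1]+100,max(p[0]-130,0):p[0]+130]
cv2.imwrite('pics/s1c.png',cv2.resize(c,None,fx=3,fy=3,interpolation=cv2.INTER_CUBIC)); print(s)"
```

```text
[307 270]
{'time': 5.025, 'joints': array([-0.0641,  0.3245, -0.3996,  0.85  , -0.    ,  1.5067]), 'dq': array([ 0.0034, -0.0211,  0.0397,  0.0319,  0.0002, -0.0009]), 'joint_efforts': array([ -0.1754, -62.3724,  31.6758,  -0.9462,  -0.0033,  -0.    ]), 'position': array([0.4987, 0.0494, 0.079 ]), 'tcp_rot': array([-3.1382, -0.0002,  1.5707]), 'ft_force': array([ 0.7598,  0.208 , -1.2452]), 'torque': array([-0.052 , -0.0078, -0.0459]), 'opening': 0.013789900325295618}
```

View pics/s1c.png

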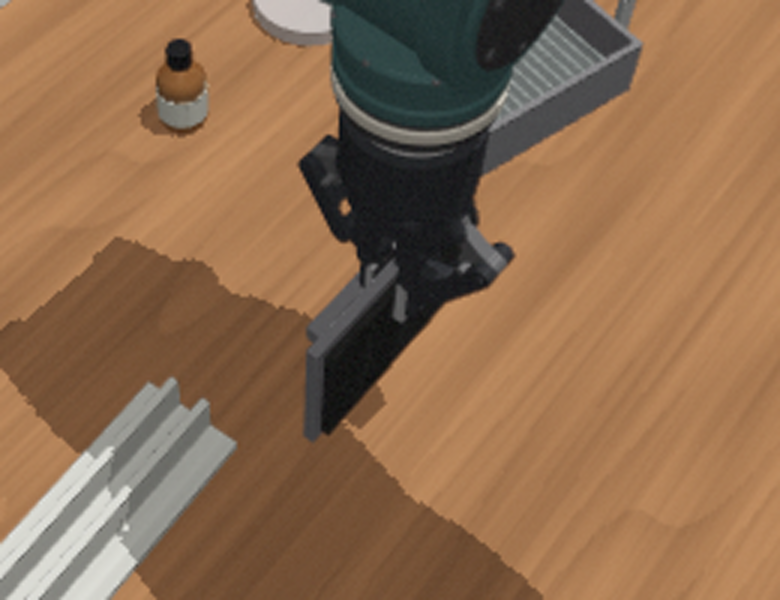

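The crop shows the lid held upright and square, with its plug side facing the camera and its bottom edge at about (315,438), clear of the rack. I'll lower it to contact.

Request:
{"name": "apply_moves", "arguments": {"deltas": [0,0,0.004,0,0,0,0.007,0,0,0,0.009,0,0,0,0.009,0]}}

```text
time: 5.58
position: [0.5, 0.0493, 0.0717]
tcp_rot: [3.142, -0.0, 1.571]
ft_force: [-0.3, 0.3, -1.0]
opening: 0.0135
```

Request:
{"name": "apply_moves", "arguments": {"deltas": [0,0,0.001,0,0,0,0.002,0,0,0,0.002,0]}}

```text
time: 5.95
position: [0.5, 0.0493, 0.0697]
tcp_rot: [-3.142, -0.0, 1.571]
ft_force: [0.2, 0.3, -1.8]
opening: 0.0132
```

Request:
{"name": "apply_moves", "arguments": {"deltas": [0,0,0.001,0,0,0,0.002,0,0,0,0.002,0]}}

```text
time: 6.32
position: [0.5002, 0.0493, 0.0679]
tcp_rot: [3.141, 0.0, 1.571]
ft_force: [-0.4, -0.4, 3.9]
opening: 0.0131
```

Request:
{"name": "apply_moves", "arguments": {"deltas": [0,0,0.0005,0,0,0,0.001,0,0,0,0.001,0]}}

```text
time: 6.7
position: [0.5005, 0.0493, 0.0679]
tcp_rot: [3.14, 0.0, 1.571]
ft_force: [-5.5, 0.5, 22.3]
opening: 0.0132
```

Request:
{"name": "apply_moves", "arguments": {"deltas": [0,0,-0.001,0,0,0,-0.001,0]}}

```text
time: 6.95
position: [0.5002, 0.0493, 0.0679]
tcp_rot: [3.141, 0.0, 1.571]
ft_force: [-2.2, -0.2, 7.7]
opening: 0.0134
```

Request:
{"name": "apply_moves", "arguments": {"deltas": [0,0,0,0,0,0,0,0,0,0,0,0,0,0,0,0], "fingers": 165}}

```text
time: 7.45
position: [0.5, 0.0493, 0.0677]
tcp_rot: [-3.141, -0.0, 1.571]
ft_force: [-0.4, 0.8, -0.2]
opening: 0.0301
```

Request:
{"name": "apply_moves", "arguments": {"deltas": [0,-0.004,0,0,0,-0.008,0,0,0,-0.012,0,0,0,-0.016,0,0,0,-0.016,0,0]}}

```text
time: 8.07
position: [0.4837, 0.0493, 0.0678]
tcp_rot: [-3.142, 0.0, 1.571]
ft_force: [-0.6, 0.3, 0.4]
opening: 0.0302
```

```bash
python3 -c "
from h import *
s=snap('side','s2')
a=cv2.imread('pics/s2.png')
c=a[180:370,180:430]
cv2.imwrite('pics/s2c.png',cv2.resize(c,None,fx=3,fy=3,interpolation=cv2.INTER_CUBIC)); print(s['position'],s['opening'],s['ft_force'])"
```

```text
[0.4837 0.0493 0.0678] 0.0301592252105329 [-0.5834  0.2707  0.4262]
```

View pics/s2c.png

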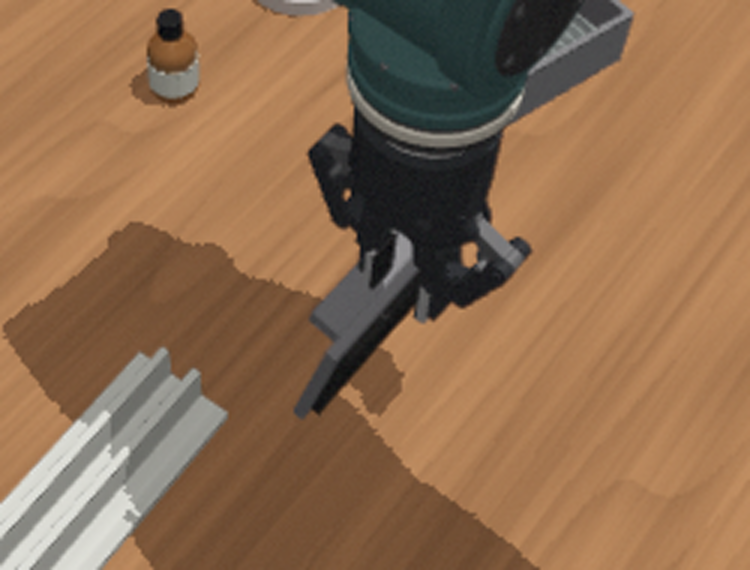

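The lid now leans toward the robot on the near finger, handle side up, with its bottom edge at about (305,412). I'll continue lowering it this way.

Request:
{"name": "apply_moves", "arguments": {"deltas": [0,0,0,0,0,0,0,0,0,0,0.004,0,0,0,0.008,0,0,0,0.01,0], "fingers": 75}}

```text
time: 8.75
position: [0.4839, 0.0493, 0.0573]
tcp_rot: [-3.141, -0.0, 1.571]
ft_force: [-1.1, 0.3, 0.3]
opening: 0.0601
```

Request:
{"name": "apply_moves", "arguments": {"deltas": [0,0,0,0,0,0,0,0,0,0,0,0,0,0,0,0], "fingers": 0}}

```text
time: 9.25
position: [0.4841, 0.0493, 0.0578]
tcp_rot: [3.142, -0.0, 1.571]
ft_force: [-1.7, -0.7, 0.2]
opening: 0.0856
```

```bash
python3 -c "
from h import *
s=snap('side','s3')
a=cv2.imread('pics/s3.png')
c=a[180:370,180:430]
cv2.imwrite('pics/s3c.png',cv2.resize(c,None,fx=3,fy=3,interpolation=cv2.INTER_CUBIC)); print(s['position'],s['opening'],s['ft_force'])"
```

```text
[0.4841 0.0493 0.0578] 0.08555083710780009 [-1.7169 -0.742   0.2465]
```

View pics/s3c.png

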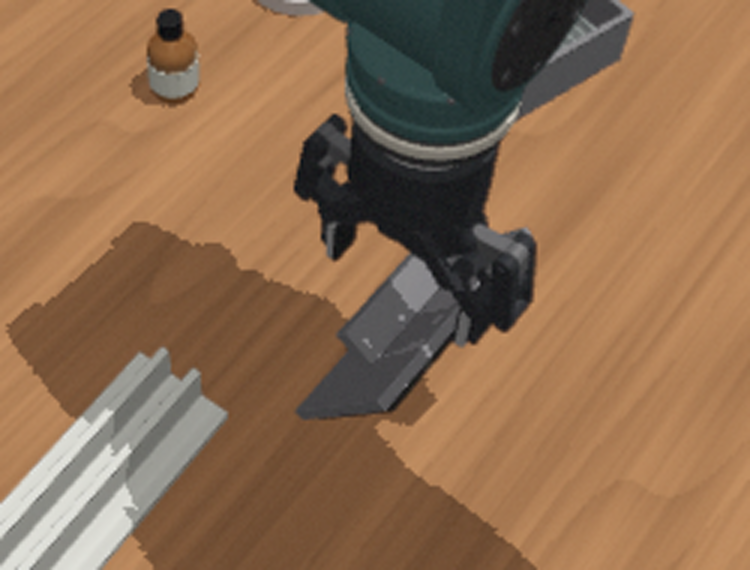

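Request:
{"name": "apply_moves", "arguments": {"deltas": [0,-0.005,0.007,0,0,-0.009,0.013,0,0,-0.014,0.02,0,0,-0.018,0.027,0,0,-0.021,0.032,0,0,-0.024,0.036,0,0,-0.027,0.038,0,0,-0.03,0.038,0]}}

```text
time: 10.3
position: [0.4539, 0.0493, 0.0197]
tcp_rot: [3.142, -0.0, 1.571]
ft_force: [-0.5, -0.8, -0.7]
opening: 0.0854
```

Request:
{"name": "apply_moves", "arguments": {"deltas": [0,-0.005,0,0,0,-0.01,0,0,0,-0.015,0,0,0,-0.015,0,0,0,-0.015,0,0]}}

```text
time: 10.92
position: [0.4392, 0.0493, 0.0198]
tcp_rot: [3.141, -0.0, 1.571]
ft_force: [-0.2, -0.3, 0.3]
opening: 0.0852
```

Request:
{"name": "apply_moves", "arguments": {"deltas": [0,0,-0.04,0,0,0,-0.08,0,0,0,-0.13,0,0,0,-0.15,0,0,0,-0.15,0,0,0,-0.15,0]}}

```text
time: 11.68
position: [0.4387, 0.0493, 0.1689]
tcp_rot: [-3.141, -0.0, 1.571]
ft_force: [0.1, -0.0, -0.2]
opening: 0.0855
```

```bash
python3 -c "
from h import *
s=snap('wrist','w2'); print(s)"
```

```text
{'time': 11.675, 'joints': array([-0.073 ,  0.1532, -0.3695,  1.0492, -0.    ,  1.4978]), 'dq': array([-0.0012,  0.0062, -0.0082,  0.0014, -0.0004, -0.0011]), 'joint_efforts': array([  0.0403, -52.3927,  37.0936,   0.0899,   0.0004,   0.    ]), 'position': array([0.4387, 0.0493, 0.1689]), 'tcp_rot': array([-3.1405, -0.0001,  1.5708]), 'ft_force': array([ 0.09  , -0.0487, -0.2253]), 'torque': array([ 0.0216,  0.0058, -0.0095]), 'opening': 0.08554909727719724}
```

View pics/w2.png

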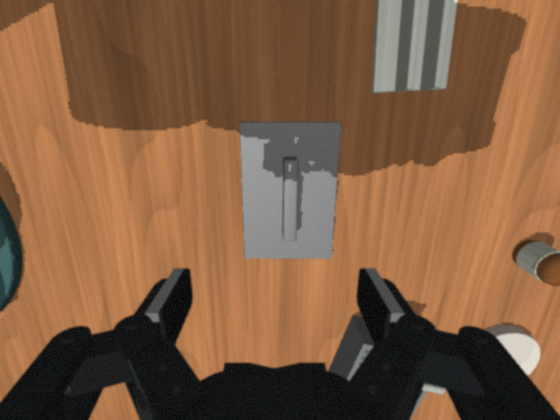

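The lid lies flat with the handle up. Its plate corners are (241,123), (340,123), (331,259) and (245,259), and the handle top runs from about (290,158) to (290,241).

```bash
python3 -c "
from h import *
s=arm.observe()
q=pix2w([(241,123),(340,123),(331,259),(245,259)],.014,'wrist',s); print(q,q.mean(0),[np.linalg.norm(q[i]-q[i-1]) for i in range(4)])
v=q[0]+q[1]-q[2]-q[3]; th=np.arctan2(-v[0],v[1]); print('yaw',th)
h=pix2w([(290.5,158),(290,241)],.04,'wrist',s); print(h,h.mean(0))
m=q.mean(0); print(delta([m[0],m[1],.017],np.pi/2+th))"
```

```text
[[ 0.4069  0.1219  0.014 ]
 [ 0.504   0.122   0.014 ]
 [ 0.5047 -0.0274  0.014 ]
 [ 0.4061 -0.0275  0.014 ]] [0.4554 0.0472 0.014 ] [np.float64(0.14943084610759394), np.float64(0.09704318774686571), np.float64(0.14936300191727345), np.float64(0.09863078532817994)]
yaw -0.0003823310048028162
[[0.4547 0.0917 0.04  ]
 [0.4558 0.0072 0.04  ]] [0.4552 0.0495 0.04  ]
[-0.0021  0.0171  0.1517  0.0004]
```

Request:
{"name": "apply_moves", "arguments": {"deltas": [-0.001,0.0165,0.04,0,-0.001,0.0165,0.09,0,-0.001,0.0165,0.13,0,-0.001,0.0165,0.15,0,-0.001,0.0165,0.151,0,-0.001,0.0165,0.151,0]}}

```text
time: 12.48
position: [0.4556, 0.0483, 0.019]
tcp_rot: [-3.142, 0.0, 1.571]
ft_force: [0.4, 0.8, 0.7]
opening: 0.0852
```

Request:
{"name": "apply_moves", "arguments": {"deltas": [0,0,0,0,0,0,0,0,0,0,0,0,0,0,0,0,0,0,0,0,0,0,0,0], "fingers": 255, "force": 60}}

```text
time: 13.22
position: [0.4556, 0.0483, 0.019]
tcp_rot: [3.141, 0.0, 1.571]
ft_force: [-1.0, 0.6, 5.8]
opening: 0.013
```

Request:
{"name": "apply_moves", "arguments": {"deltas": [0,0,-0.03,0,0,0,-0.08,0,0,0,-0.13,0,0,0,-0.16,0,0,0,-0.16,0]}}

```text
time: 13.85
position: [0.4565, 0.0482, 0.1804]
tcp_rot: [3.138, 0.0, 1.571]
ft_force: [0.0, 0.1, -1.7]
opening: 0.0128
```

```bash
python3 -c "
from h import *
print(arm.observe()); print(delta([.5678,-.1997,.19],np.pi/2-.2664))"
```

```text
{'time': 13.85, 'joints': array([-0.0726,  0.1721, -0.3124,  1.0828, -0.    ,  1.4982]), 'dq': array([-0.0017,  0.0318, -0.0658, -0.0492, -0.0002,  0.0009]), 'joint_efforts': array([  0.0839, -57.1141,  39.6601,   1.6814,  -0.0011,   0.    ]), 'position': array([0.4565, 0.0482, 0.1804]), 'tcp_rot': array([3.1381, 0.0003, 1.5708]), 'ft_force': array([ 0.0209,  0.1417, -1.7409]), 'torque': array([-0.0208,  0.0057, -0.0183]), 'opening': 0.012796870631975992}
[-0.2479  0.1113 -0.0092  0.2664]
```

```bash
python3 -c "
from h import *
print(delta([.552,-.2576,.2],np.pi/2-.2664))"
```

```text
[-0.3058  0.0956 -0.0192  0.2664]
```

Request:
{"name": "apply_moves", "arguments": {"deltas": [-0.05,0.016,-0.02,0.044,-0.1,0.032,-0.02,0.089,-0.15,0.048,-0.02,0.133,-0.2,0.064,-0.02,0.177,-0.25,0.08,-0.02,0.222,-0.285,0.09,-0.02,0.25,-0.306,0.0955,-0.02,0.2664,-0.306,0.0955,-0.02,0.2664]}}

```text
time: 14.85
position: [0.5507, -0.2587, 0.1968]
tcp_rot: [-3.139, -0.001, 1.303]
ft_force: [-0.8, -0.1, -1.8]
opening: 0.0124
```

Request:
{"name": "apply_moves", "arguments": {"deltas": [0,0,0,0,0,0,0,0,0,0,0,0]}}

```text
time: 15.22
position: [0.551, -0.2571, 0.1989]
tcp_rot: [3.141, 0.0, 1.305]
ft_force: [-0.2, 0.1, -1.7]
opening: 0.0129
```

```bash
python3 -c "
from h import *
s=snap('wrist','w3'); print(s['position'],s['tcp_rot'],s['ft_force'])
a=cv2.imread('pics/w3.png')[0:200,120:420]
cv2.imwrite('pics/w3c.png',cv2.resize(a,(780,520),interpolation=cv2.INTER_CUBIC))
c=np.array([.5678,-.1997]);X=np.array([.9647,-.2633]);Y=np.array([.2633,.9647])
W=lambda x,y,z:np.r_[c+x*X+y*Y,z]
print(proj([W(-.05,.075,.05),W(.05,.075,.05),W(-.05,.03,.05),W(.05,.03,.05)],'wrist',s))"
```

```text
[ 0.551  -0.2571  0.1989] [3.1414 0.     1.3052] [-0.2025  0.0883 -1.6633]
[[218.143   50.7913]
 [330.1948  50.9947]
 [221.0588 104.4924]
 [327.1437 104.6615]]
```

View pics/w3c.png

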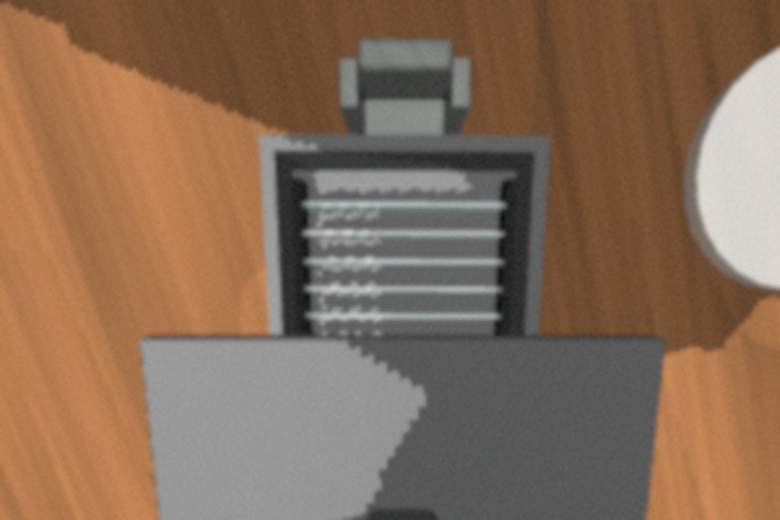

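The crop shows the rim's +y outer corners at (260,135) and (550,135) and the held lid's far plate edge from (142,338) to (663,338). The +y strap stands open behind the rim. Lid and case appear in the same picture, so I can work out their relative offset directly.

```bash
python3 -c "
from h import *
s=arm.observe(); T=R.from_euler('xyz',s['tcp_rot'])
up=lambda p:(np.array(p)+.5)/2.6-.5+np.array([120,0])
tool=lambda w:T.inv().apply(w-s['position'])
z=s['position'][2]
case=tool(pix2w(up([(260,135),(550,135)]),.05,'wrist',s)); lid=tool(pix2w(up([(142,338),(663,338)]),z-.019+.014,'wrist',s))
print('case',case,'lid',lid)
m=case.mean(0)-lid.mean(0); print('move tool xy',m[:2],'widths',np.linalg.norm(case[0]-case[1]),np.linalg.norm(lid[0]-lid[1]))
w=T.apply(np.r_[m[:2],0])+s['position']; print('seat TCP world',w, 'wrist est; top est', [.5678,-.1997])
c=np.array([.5678,-.1997]);X=np.array([.9647,-.2633]);Y=np.array([.2633,.9647])
print('diff in case frame',(w[:2]-c)@X,(w[:2]-c)@Y)"
```

```text
case [[ 0.1341 -0.0475  0.1489]
 [ 0.1342  0.0521  0.1489]] lid [[ 0.0752 -0.0478  0.005 ]
 [ 0.0752  0.0504  0.005 ]]
move tool xy [0.059 0.001] widths 0.09961492871245957 0.09825356966285187
seat TCP world [ 0.5675 -0.2005  0.1989] wrist est; top est [0.5678, -0.1997]
diff in case frame -8.59229903863076e-05 -0.000877234306613833
```

Request:
{"name": "apply_moves", "arguments": {"deltas": [0.03,0.0005,0,0,0.059,0.001,0,0,0.059,0.001,0.03,0,0.059,0.001,0.07,0,0.059,0.001,0.1,0,0.059,0.001,0.12,0,0.059,0.001,0.12,0,0.059,0.001,0.12,0]}}

```text
time: 16.27
position: [0.568, -0.2011, 0.0797]
tcp_rot: [3.14, 0.0, 1.305]
ft_force: [0.4, -0.1, -0.9]
opening: 0.0128
```

Request:
{"name": "apply_moves", "arguments": {"deltas": [0,0,0.003,0,0,0,0.006,0,0,0,0.009,0,0,0,0.009,0]}}

```text
time: 16.77
position: [0.5674, -0.201, 0.0695]
tcp_rot: [-3.141, -0.0, 1.304]
ft_force: [0.9, 0.4, -1.0]
opening: 0.0132
```

Request:
{"name": "apply_moves", "arguments": {"deltas": [0,0,0.001,0,0,0,0.002,0,0,0,0.003,0,0,0,0.003,0]}}

```text
time: 17.27
position: [0.5675, -0.201, 0.0666]
tcp_rot: [-3.141, -0.0, 1.304]
ft_force: [-0.8, -0.0, -0.9]
opening: 0.0126
```

Request:
{"name": "apply_moves", "arguments": {"deltas": [0,0,0.001,0,0,0,0.002,0,0,0,0.003,0,0,0,0.003,0]}}

```text
time: 17.77
position: [0.5675, -0.2011, 0.0636]
tcp_rot: [-3.141, -0.0, 1.304]
ft_force: [-0.3, -0.2, -1.5]
opening: 0.0122
```

Request:
{"name": "apply_moves", "arguments": {"deltas": [0,0,0.0005,0,0,0,0.001,0,0,0,0.001,0]}}

```text
time: 18.15
position: [0.5676, -0.2011, 0.0631]
tcp_rot: [3.141, 0.0, 1.304]
ft_force: [-1.6, 0.6, 4.9]
opening: 0.0125
```

Contact came at TCP z = 0.063, exactly the predicted seated height. I'll release and rise.

Request:
{"name": "apply_moves", "arguments": {"deltas": [0,0,0,0,0,0,0,0,0,0,0,0,0,0,0,0,0,0,0,0], "fingers": 0}}

```text
time: 18.77
position: [0.5675, -0.201, 0.0627]
tcp_rot: [-3.142, -0.0, 1.304]
ft_force: [-0.1, -0.1, -0.2]
opening: 0.0851
```

Request:
{"name": "apply_moves", "arguments": {"deltas": [0,0,-0.03,0,0,0,-0.07,0,0,0,-0.11,0,0,0,-0.13,0,0,0,-0.13,0,0,0,-0.13,0]}}

```text
time: 19.52
position: [0.5672, -0.2009, 0.1917]
tcp_rot: [-3.14, -0.0, 1.304]
ft_force: [-1.0, 0.5, -0.3]
opening: 0.0856
```

Request:
{"name": "apply_moves", "arguments": {"deltas": [-0.05,0,0,0,-0.05,0,0,0,-0.05,0,0,0,-0.05,0,0,0], "fingers": 255}}

```text
time: 20.02
position: [0.5544, -0.2485, 0.1923]
tcp_rot: [-3.141, -0.0, 1.305]
ft_force: [0.5, -0.2, 0.5]
opening: 0.0123
```

```bash
python3 -c "
from h import *
s=snap('wrist','w4'); print(s['position'],s['tcp_rot'],s['opening'])
c=np.array([.5675,-.2008]);X=np.array([.9647,-.2633]);Y=np.array([.2633,.9647])
W=lambda x,y,z:np.r_[c+x*X+y*Y,z]
print(proj([W(a,b,.058) for a,b in((-.05,.075),(.05,.075),(.05,-.075),(-.05,-.075))]+[W(0,.042,.084),W(0,-.042,.084),W(0,.087,.0625),W(0,-.087,.0625)],'wrist',s).round(0))
print('clamp +y tip vs angle')
for f in(1.2,1.57,1.9): print(f,proj([W(0,.087-.042*np.cos(f),.0625+.042*np.sin(f)),W(0,-.087+.042*np.cos(f),.0625+.042*np.sin(f))],'wrist',s).round(0))"
```

```text
[ 0.5544 -0.2485  0.1923] [-3.1409 -0.0004  1.3052] 0.012297516529842746
[[215.  61.]
 [331.  61.]
 [322. 224.]
 [224. 224.]
 [273. 101.]
 [273. 201.]
 [273.  44.]
 [273. 237.]]
clamp +y tip vs angle
1.2 [[273.  56.]
 [273. 239.]]
1.57 [[273.  31.]
 [273. 256.]]
1.9 [[273.   9.]
 [273. 268.]]
```

View pics/w4.png

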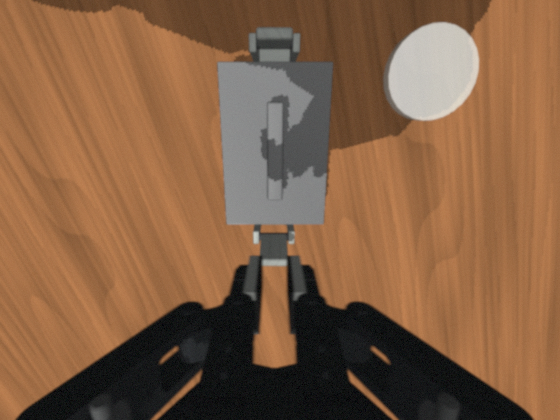

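The lid sits square on the case: its corners are (219,62), (333,62), (324,224) and (227,224), within 2 px of prediction. The +y strap is about upright, with its tip at (274,32). The −y strap leans outward, with its tip at (274,263). Next is the −y clamp with shut fingers.

Request:
{"name": "apply_moves", "arguments": {"deltas": [-0.04,0.001,0,0,-0.0835,0.001,0,0,-0.0835,0.001,0,0,-0.0835,0.001,0.04,0,-0.0835,0.001,0.08,0,-0.0835,0.001,0.1,0,-0.0835,0.001,0.1,0,-0.0835,0.001,0.1,0], "fingers": 255}}

```text
time: 21.08
position: [0.534, -0.3299, 0.0938]
tcp_rot: [3.14, 0.0, 1.305]
ft_force: [0.7, 0.6, 1.0]
opening: 0.0001
```

```bash
python3 -c "
from h import *
s=arm.observe(); p=s['position'];c=np.array([.5675,-.2008]);X=np.array([.9647,-.2633]);Y=np.array([.2633,.9647])
print((p[:2]-c)@X,(p[:2]-c)@Y,p[2],s['opening'],s['ft_force'])"
```

```text
0.0016384906501641025 -0.13332702563950166 0.0937771169742703 0.00013066626347545845 [0.7137 0.6106 1.0134]
```

Request:
{"name": "apply_moves", "arguments": {"deltas": [0.02,0,0,0,0.031,0,-0.002,0,0.044,0,-0.002,0,0.0536,0,0.002,0,0.0616,0,0.009,0,0.0673,0,0.018,0,0.069,0,0.022,0,0.07,0,0.024,0]}}

```text
time: 22.08
position: [0.5521, -0.2624, 0.0687]
tcp_rot: [3.141, -0.0, 1.305]
ft_force: [0.2, -1.2, 3.6]
opening: -0.0001
```

Request:
{"name": "apply_moves", "arguments": {"deltas": [0,0,0.001,0,0,0,0.002,0,0,0,0.002,0]}}

```text
time: 22.45
position: [0.5517, -0.2625, 0.0667]
tcp_rot: [-3.141, -0.0, 1.304]
ft_force: [2.0, 0.7, 3.7]
opening: 0.0001
```

Request:
{"name": "apply_moves", "arguments": {"deltas": [0,0,0.0005,0,0,0,0.001,0,0,0,0.001,0]}}

```text
time: 22.82
position: [0.5518, -0.2625, 0.0663]
tcp_rot: [3.141, 0.0, 1.304]
ft_force: [-0.7, 3.1, 12.0]
opening: -0.0002
```

Request:
{"name": "apply_moves", "arguments": {"deltas": [0,0,-0.05,0,0,0,-0.1,0,0,0,-0.125,0,0.05,0,-0.125,0,0.1,0,-0.125,0,0.15,0,-0.125,0,0.1965,0,-0.125,0,0.1965,0,-0.125,0]}}

```text
time: 23.82
position: [0.6035, -0.0705, 0.1903]
tcp_rot: [-3.14, 0.0, 1.308]
ft_force: [-0.2, -0.2, 0.6]
opening: -0.0001
```

```bash
python3 -c "
from h import *
s=arm.observe(); p=s['position'];c=np.array([.5675,-.2008]);X=np.array([.9647,-.2633]);Y=np.array([.2633,.9647])
print((p[:2]-c)@X,(p[:2]-c)@Y,p[2],s['opening'],s['ft_force'])"
```

```text
0.00037720628043857313 0.13518949969124622 0.19025164952974616 -0.00013852272149165142 [-0.2126 -0.2032  0.6196]
```

Request:
{"name": "apply_moves", "arguments": {"deltas": [0,0,0.03,0,0,0,0.07,0,0,0,0.098,0,0,0,0.098,0,0,0,0.098,0]}}

```text
time: 24.45
position: [0.6038, -0.0736, 0.0937]
tcp_rot: [3.141, 0.0, 1.304]
ft_force: [0.5, -0.3, -0.1]
opening: 0.0001
```

Request:
{"name": "apply_moves", "arguments": {"deltas": [-0.02,0,0,0,-0.031,0,-0.002,0,-0.044,0,-0.002,0,-0.0536,0,0.002,0,-0.0616,0,0.009,0,-0.0673,0,0.018,0,-0.069,0,0.022,0,-0.07,0,0.024,0]}}

```text
time: 25.45
position: [0.5852, -0.1405, 0.0685]
tcp_rot: [3.142, -0.0, 1.304]
ft_force: [2.3, 2.8, 3.2]
opening: 0.0
```

Request:
{"name": "apply_moves", "arguments": {"deltas": [0,0,0.001,0,0,0,0.002,0,0,0,0.002,0]}}

```text
time: 25.82
position: [0.5851, -0.1406, 0.0668]
tcp_rot: [3.141, 0.0, 1.304]
ft_force: [0.8, -1.2, 3.1]
opening: -0.0
```

Request:
{"name": "apply_moves", "arguments": {"deltas": [0,0,0.0005,0,0,0,0.001,0,0,0,0.001,0]}}

```text
time: 26.2
position: [0.5852, -0.1407, 0.0663]
tcp_rot: [3.141, 0.0, 1.304]
ft_force: [-1.5, -1.7, 11.3]
opening: -0.0001
```

Request:
{"name": "apply_moves", "arguments": {"deltas": [0,0,-0.05,0,0,0,-0.1,0,0,0,-0.12,0,-0.05,0,-0.15,0,-0.09,0,-0.16,0,-0.12,0,-0.16,0,-0.12,0,-0.16,0,-0.12,0,-0.16,0]}}

```text
time: 27.2
position: [0.5534, -0.2557, 0.2254]
tcp_rot: [-3.141, -0.001, 1.304]
ft_force: [-0.3, -0.4, -1.2]
opening: 0.0001
```

```bash
python3 -c "
from h import *
s=snap('wrist','w5'); print(s['position'],s['ft_force'],s['time'])
c=np.array([.5675,-.2008]);X=np.array([.9647,-.2633]);Y=np.array([.2633,.9647])
W=lambda x,y,z:np.r_[c+x*X+y*Y,z]
print(proj([W(a,b,.058) for a,b in((-.05,.075),(.05,.075),(.05,-.075),(-.05,-.075))]+[W(0,.045,.0665),W(0,-.045,.0665)],'wrist',s).round(0))
a=cv2.imread('pics/w5.png'); cv2.imwrite('pics/w5b.png',cv2.resize(a[0:290,90:480],None,fx=2,fy=2,interpolation=cv2.INTER_CUBIC))"
```

```text
[ 0.5534 -0.2557  0.2254] [-0.2736 -0.377  -1.1636] 27.2
[[220.  58.]
 [325.  59.]
 [317. 208.]
 [228. 207.]
 [272.  92.]
 [272. 183.]]
```

View pics/w5b.png

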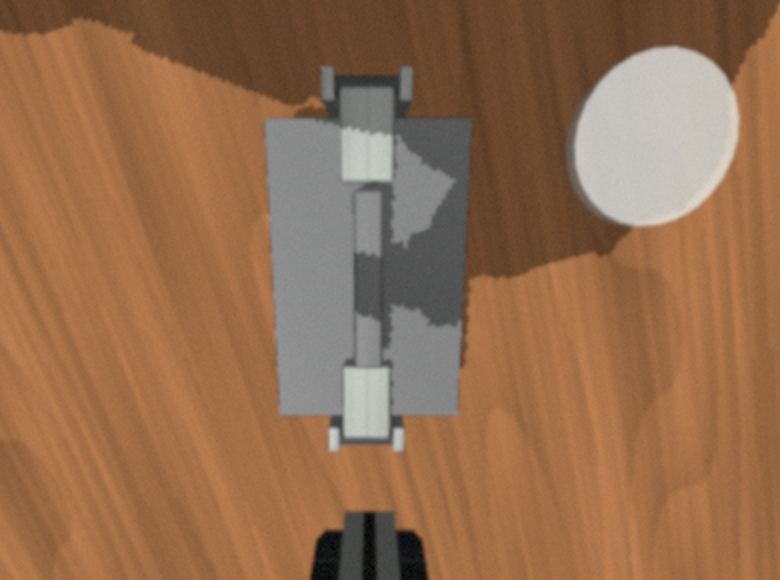

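Both straps lie flat over the lid. Their tips at crop (367,182) and (367,366) are (273.5,91) and (273.5,183) in the full image, against (272,92) and (272,183) predicted. The gripper is clear, so I'm handing in.

```bash
python3 -c "
from workcell import arm
print(arm.job_done())"
```

```text
the job is handed in; nothing more can be done
None
```

The lid is seated on the case with both strap clamps down, and the job was handed in just after 27.2 s on the robot's clock. The interface reported no verdict.

- **Laying the lid flat:** I lifted it out of the rack by its upper edge and set it on edge on the bench. I then lowered it onto its plug side with one open finger, let go and backed off. The wrist picture showed it flat with the handle up, measuring 149 x 98 mm.
- **Seating:** I took it again by the handle and lowered it onto the case. Contact came at TCP height 0.063 m, which is the calculated seated height. After release, its corners in the wrist picture were within about 2 px (about 2 mm) of prediction.
- **Clamps:** I swung each strap down with shut fingers until it stopped, at about 12 N with its top at 66.3 mm (66.5 mm expected). In the last picture both strap tips were within 2 px of their closed positions, and the gripper was well clear.
- **Checks that differed slightly:** the top and wrist cameras placed the case about 1 mm apart, which was inside the 2 mm of play. The fingers read 12–13 mm on the 14 mm parts.
- **Bystanders:** I made no contact with the bottle, dish or lens, but I did not measure their positions again at the end.

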